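# Back the strap winch off one notch

## Task

The slotted spool of the bench strap winch has been wound one notch too far for threading the next strap. With a fingertip, push the pawl's thumb lever over until the pawl has lifted out of the ratchet wheel and stays thrown back, push the wheel back exactly one notch by its tommy bar so that bar and spool slot stand upright, then push the lever back so that the pawl drops fully into the teeth again, and take the hand away. Only push: grip nothing, lift nothing, and leave the loose things round the winch where they lie.

Things in the scene. Friction and masses are not known exactly. Their poses are not given: they have to be found in the camera images.
- winch: Grey steel strap winch bolted to the bench, fixed, about 215 x 176 x 170 mm. Origin on the bench surface; x runs along the spool away from the ratchet wheel, y to the left of someone facing the wheel (looking along +x), z up. In this frame the base plate (8 mm thick) spans x -55..85, y -102..74 mm, the front cheek plate x -30..-24, its top at z 119; the boss in front of the wheel reaches x -83.
- wheel_center (a point): Centre of the steel ratchet wheel, on the spool's axis, at x -40, y 0, z 92 mm in the winch's frame: 90 mm across, 12 mm thick, 12 teeth (one notch = 30 degrees). The tommy bar crosses the axis 30 mm in front of it (x -70) and turns with it: 12 mm thick, 156 mm long.
- wheel (a joint): Turn (rad) of ratchet wheel, tommy bar and slotted spool. 0 = bar and slot upright, where it must end; positive = wound, bar top leaning left (winch +y). Starts one notch (0.52 +- 0.06) wound; backing off moves the bar top to the right. Stiff (4 N at the bar end), stays where left. A lowered pawl stops it going back, and finds its gap with the wheel at -0.1 to 0.2, else lands on a tooth.
- pawl (a joint): Turn (rad) of the dark steel throw-over pawl: a nose arm 45 mm long to the upper left, lying in the teeth, and a thumb lever. 0 = nose fully down; 0.95 = thrown back on its stop, lever leaning right. Only its weight holds it: below about 0.4 it falls into the teeth, above it falls to the stop. Clear of teeth beyond 0.2; seated under 0.06; on a tooth tip it stops at 0.1 to 0.15. Needs under 3 N.
- lever_tip (a point): Top end of the pawl's flat steel thumb lever, mid-width: 8 mm thick in the direction of its swing, 20 mm wide (along winch x), 76 mm from pivot to this end. In the winch's frame (mm): at pawl 0 it stands almost upright at x -43, y -57, z 168; at pawl 0.95 it lies to the right at y -121, z 140.
- pawl_pivot (a point): Pivot of the pawl at the middle of the lever's width, at x -43, y -63, z 92 mm in the winch's frame.
- bar_tip (a point): Centre of the end face of the tommy bar's upper end, 78 mm from the spool's axis, at x -70 mm in the winch's frame. At the start it leans 30 degrees to the left (y about 39, z 160 mm); upright it is at y 0, z 170 mm.
- strap_roll: Rolled tan leather strip, 62 mm across, 29 mm high, left of the winch. Loose bystander; origin at the centre of its underside; leave it alone.
- polish_tin: Black round polish tin with a red lid, 70 mm across, 24 mm high, left of the winch. Loose bystander; origin at the centre of its underside; leave it alone.
- awl_1: Stitching awl with pear-shaped wooden handle, 154 mm long, 33 mm high, lying before the winch on the left. Loose bystander; origin at the centre of its underside; leave it alone.
- bone_folder: Pale flat bone folder, 143 x 24 x 8 mm, lying before the winch on the right. Loose bystander; origin at the centre of its underside; leave it alone.
- eyelet_carton: Small red and white carton, 52 x 76 x 39 mm, right of the winch. Loose bystander; origin at the centre of its underside; leave it alone.
- tape_measure_roll: Yellow tape measure, 56 x 84 x 26 mm, right of the winch. Loose bystander; origin at the centre of its underside; leave it alone.
- lasting_pincers: Lasting pincers with red grips, 186 mm long, 20 mm high, further left on the bench. Loose bystander; origin at the centre of its underside; leave it alone.
Not all that is in view belongs to the job. Of the things that look like the winch, the larger one is meant.

How it is judged:
By the outcome, as a careful person would: the job done as asked, in the order asked, and still so for the second after the job is handed in, with the robot touching nothing.
It also fails if it takes over 48 s, if anything falls off the work surface, if the arm or the gripper's body presses on something with over 40 N, if the wrist force passes 120 N, or if a joint passes its speed limit or range.

## Robot

A 6-joint arm with a two-finger parallel gripper is mounted at the origin on a cart in front of the work surface, level with it; the furniture and walls round the work are solid. World frame = base frame: x ahead of the robot, y to its left, z up, the work surface at z = 0. Lengths are in m, angles in rad, forces in N, time in s.
With the tool pointing down it reaches from about 0.375 to 0.925 m from the base axis. Payload 5.7 kg.
Tool frame: the origin (TCP) lies midway between the tips of the shut fingers; the grasp point (between the pads) lies 19 mm behind it; z points along the fingers, y is the line along which they close (so a half turn about z gives the same grasp; the last joint's range is limited). The gripper opens to 88 mm and grips with 3 to 60 N. Pads are 20 mm wide; open, the fingers measure 115 mm over their backs; the gripper's body (75 mm by 178 mm) begins 61 mm behind the grasp point.
Start: joints at [-1.292, 0.359, 1.51, -0, 1.272, -0.115], TCP at [0.23, -0.554, 0.223] pointing down, gripper open.
Joint ranges: [-2.97, 2.97], [-1.01, 2.36], [0.21, 2.38], [-0.96, 4.11], [0.2, 2.71], [-2.98, 2.98]. Speed limits (rad/s): [2.39, 2.39, 3.14, 3.14, 3.14, 3.14].

## Interface

Orientations are given as a 3x3 rotation matrix whose columns are the frame's x, y, z axes.
In Python, from workcell import r gives the robot as it stands.
- The arm moves only by the tool play_rows, never from a script. Its argument "plan" is a list that holds one entry, the list of rows, each a list of 4 numbers: the shift along the tool's x, y, z in cm, then the turn about the tool's z in rad. In form: [[[dx, dy, dz, spin], ...]]. A call has 1 to 8 rows; each row is the pose to reach, as a shift and turn from the pose commanded when the call began, along the tool's axes at that moment; what a row does not reach only later rows make up. A row lasts 1/12 s, in which the tool goes at most 41.7 mm and 7.16 degrees, less where a joint would pass 70% of its speed; a pose out of reach is approached as far as the arm can. A call with a gripper value outside its range is refused whole. "fingers" is the closure, from -1 (fully open) to 1 (shut), set as the call begins (left out, the last holds). The fingers move at their own pace and stop on an object; "grip_force" is the grip in N (left out, the last holds). Time passes only in rows, so rows that repeat a pose let the fingers close. It gives the time, the measured TCP pose, the force, the opening and the grip force at its end, in the units of the state.
- r.read_state(): the state, without advancing time (a new reading comes with each control period).
- r.capture(name): name is "scene" or "top" or "wrist"; returns a dict with "frame" (420x560x3 uint8, blue, green, red), "z_map" (420x560 float32, m along the optical axis (not along the pixel's ray), 0 where there is no reading), "camera_matrix" (3x3 intrinsics, pixels), "k1" (the pictures are not rectified: a ray, as slopes to the right and down, at radius r is drawn at 1 + k1 r^2 times it, then the intrinsics apply), "pose" (4x4, takes a point from camera to world coordinates). Camera axes: x right, y up, looking along -z (the intrinsics and any distortion apply to the point x, -y, -z); pixel columns grow to the right and rows downward; lengths in m; the calibration is good to about 2 mm. A picture is of the moment at which its call begins.
- r.job_done(): hands the job in; it is judged then, once.
Trained networks look in the newest picture that a camera, given by its name, has taken for a name from the list of things; names that differ only in an ending like _2 or _b are one class to them, and where a whole thing is asked for, a point or a joint stands for the part that bears it (a point fixed in the world has none). Each returns a list of dicts, best first, with "confidence" (0 to 1); they miss things now and then, are a little off and sometimes report something else, mostly with a low value. They report only what shows in the picture. A call takes as long as a camera call. They do not tell look-alikes from the thing itself.
- r.search_frame(query, camera): "extent" ([left, top, right, bottom] in pixels, round what is visible of it).
- r.outline_of(query, camera): "mask" (420x560 bool, what is visible of it) and "extent" ([left, top, right, bottom] in pixels, round what is visible of it).
- r.mark_of(query, camera): "point" ([row, column] in pixels: a listed point, or the origin of a listed thing).
The state is a dict: "time_s": time; "joint_pos": joint angles; "qvel": joint speeds; "tau": joint torques, N m; "tool_pos": TCP position; "tool_rot": TCP orientation; "wrist_force": force on the tool from outside, world axes, zero at the start; "ft_torque": the same for the moment, N m; "width": opening from 0.0 (shut) to 1.0 (fully open); "gripper_force": force on a finger pad.
Only numpy, scipy, OpenCV 4.12 (cv2) and the standard library are available. Lean on these libraries where they do the work, as an engineer would, in place of code of your own. Each camera call takes 0.05 s, during which the arm holds its last target. There are 200 camera calls.

## Working session

There is one attempt and no reset: what is moved stays moved. The work goes in short steps, Python scripts to look and compute and a tool call to move; the robot and the scene stay as the last step left them, time stands still between calls to the robot, and variables do not carry over. Pictures are saved under pics/ and viewed, at most 10 in all, crops included, and the job is handed in when it is done.

Besides the shell and the picture viewer there is one more tool, called after "Call:" in YAML: its name, and indented under it one key for each argument. play_rows: Moves the arm, as the interface text tells. Its arguments: {"type":"object","properties":{"plan":{"type":"array"},"fingers":{"type":"number"},"grip_force":{"type":"number"}},"required":["plan"]}

```bash
mkdir -p pics
cat > h.py <<'E'
import numpy as np, cv2
from workcell import r
def pt(c,row,col,z=None):
    K=c["camera_matrix"];u=(col-K[0,2])/K[0,0];v=(row-K[1,2])/K[1,1]
    a,b=u,v
    for _ in range(20):
        s=1+c["k1"]*(a*a+b*b);a,b=u/s,v/s
    T=c["pose"];d=T[:3,:3]@np.array([a,-b,-1]);o=T[:3,3]
    if z is None:
        w=c["z_map"][max(0,int(row)-1):int(row)+2,max(0,int(col)-1):int(col)+2];w=w[w>0]
        return o+d*np.median(w) if len(w) else None
    return o,d/np.linalg.norm(d)
def tri(rays):
    A=sum(np.eye(3)-np.outer(d,d) for o,d in rays);b=sum((np.eye(3)-np.outer(d,d))@o for o,d in rays)
    return np.linalg.solve(A,b)
E
python3 - <<'E'
from h import *
np.set_printoptions(precision=4,suppress=True)
for n in("scene","top"):
    c=r.capture(n);cv2.imwrite(f"pics/{n}0.png",c["frame"]);print(n,c["pose"])
    for q in("winch","wheel_center","lever_tip","pawl_pivot","bar_tip"):
        for m in r.mark_of(q,n)[:3]:print(q,m["point"],round(m["confidence"],2),pt(c,*m["point"]))
s=r.read_state();print(s["time_s"],s["tool_pos"],s["tool_rot"])
E
```

```text
scene [[-0.4607  0.3711 -0.8063 -0.3484]
 [-0.8875 -0.1905  0.4195  0.5493]
 [ 0.002   0.9089  0.4171  0.5903]
 [ 0.      0.      0.      1.    ]]
winch [257.3, 289.4] 0.59 [0.4966 0.0942 0.0275]
wheel_center [228.1, 308.7] 0.78 [0.4761 0.0557 0.105 ]
wheel_center [247.4, 348.2] 0.62 [ 0.5049 -0.0806  0.0052]
lever_tip [187.5, 315.2] 0.66 [ 0.9039 -0.2216  0.0013]
pawl_pivot [216.5, 314.3] 0.64 [0.5205 0.0143 0.1066]
pawl_pivot [260.1, 292.8] 0.35 [0.5125 0.0762 0.0065]
bar_tip [208.6, 323.2] 0.8 [0.4536 0.033  0.1585]
top [[-0.0032  0.9965 -0.0839  0.476 ]
 [-0.9999 -0.002   0.014   0.0871]
 [ 0.0138  0.084   0.9964  1.1999]
 [ 0.      0.      0.      1.    ]]
winch [237.5, 281.8] 0.86 [0.5154 0.063  0.1017]
winch [218.4, 379.4] 0.62 [ 0.5752 -0.2328  0.0058]
wheel_center [221.9, 393.3] 0.67 [ 0.5587 -0.2514  0.0838]
wheel_center [242.2, 288.6] 0.61 [0.5023 0.0448 0.1091]
wheel_center [262.7, 233.6] 0.36 [0.4453 0.2015 0.0275]
lever_tip [226.2, 307.0] 0.65 [ 0.5422 -0.0009  0.164 ]
lever_tip [211.2, 408.7] 0.46 [ 0.5882 -0.2941  0.0907]
pawl_pivot [222.6, 305.3] 0.66 [0.5515 0.0034 0.1642]
pawl_pivot [209.2, 403.6] 0.37 [ 0.5948 -0.2824  0.0825]
bar_tip [224.4, 407.8] 0.96 [ 0.5571 -0.3205  0.0022]
bar_tip [257.0, 295.6] 0.72 [0.4629 0.0288 0.1587]
0.6 [ 0.2302 -0.554   0.2226] [[ 0.9234  0.3837 -0.    ]
 [ 0.3837 -0.9234  0.0001]
 [ 0.     -0.0001 -1.    ]]
```

Run:
```python
import cv2
a=cv2.imread("pics/top0.png")[130:330,180:440];b=cv2.imread("pics/scene0.png")[140:330,220:430]
cv2.imwrite("pics/a.png",cv2.resize(a,None,fx=3,fy=3,interpolation=2));cv2.imwrite("pics/b.png",cv2.resize(b,None,fx=3,fy=3,interpolation=2))
```

```text
(no output)
```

View pics/a.png

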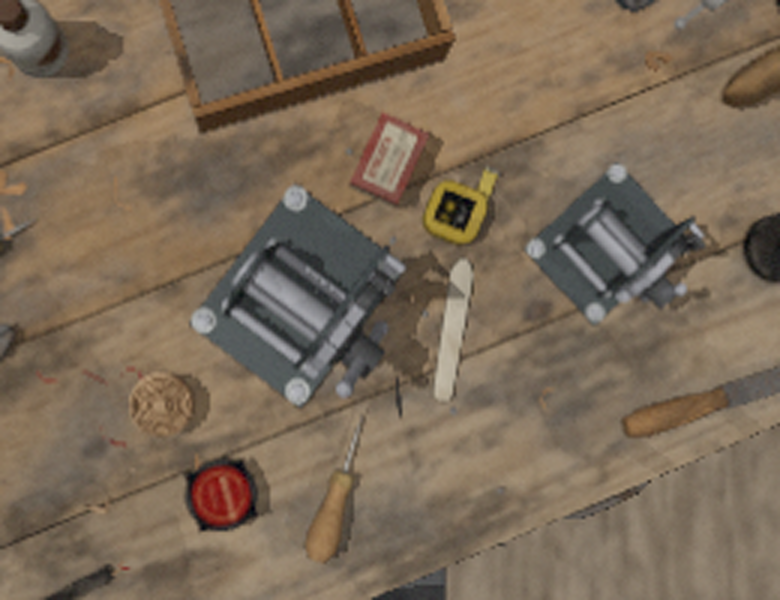

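View pics/b.png

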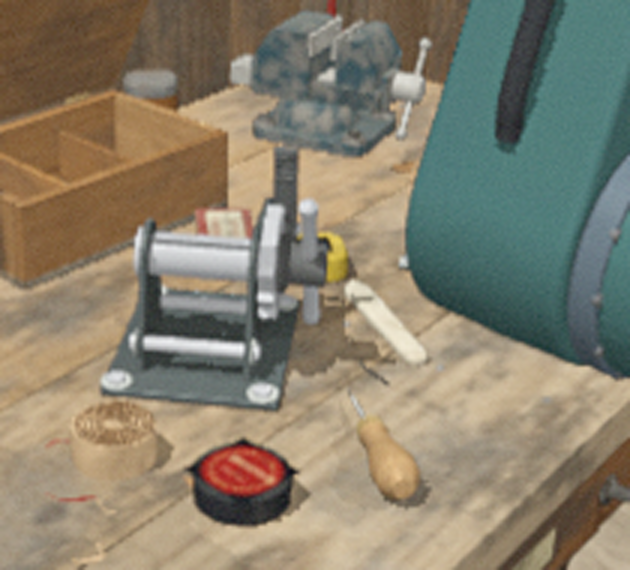

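The top view shows the larger winch at about columns 245–315, rows 190–265, with its wheel facing the lower right. The smaller look-alike stands on the right. In the scene view the bar tip is at about (323, 208), with the lever behind the wheel. Next I fit the winch pose from the base plate.

```bash
cat >> h.py <<'E'
def cloud(c,box):
    l,t,R,b=box
    return np.array([(*pt(c,y,x),y,x) for y in range(t,b) for x in range(l,R) if c["z_map"][y,x]>0])
E
python3 - <<'E'
from h import *
np.set_printoptions(precision=4,suppress=True)
c=r.capture("top");P=cloud(c,(235,180,322,275))
hsv=cv2.cvtColor(c["frame"],cv2.COLOR_BGR2HSV)
print(np.percentile(P[:,2],[1,5,50,99]))
h=hsv[P[:,3].astype(int),P[:,4].astype(int)].astype(int)
g=(h[:,0]>60)&(h[:,2]<110)
print("green",g.sum(),np.median(P[g,2]))
for lo,hi in((.003,.014),(.005,.014)):
    m=(P[:,2]>lo)&(P[:,2]<hi)&g
    im=np.zeros((420,560),np.uint8);im[P[m,3].astype(int),P[m,4].astype(int)]=255
    n,L,S,_=cv2.connectedComponentsWithStats(im);k=1+np.argmax(S[1:,4]);print(S[k])
    Q=P[m&(L[P[:,3].astype(int),P[:,4].astype(int)]>0)]
    Q=Q[[S[L[int(a),int(b)],4]>30 for a,b in Q[:,3:5]]]
    rc=cv2.minAreaRect((Q[:,:2]*1000).astype(np.float32));print(len(Q),rc,cv2.boxPoints(rc))
cs=r.capture("scene")
# points triangulated
for q,i in(("bar_tip",None),("lever_tip",None),("pawl_pivot",None),("wheel_center",None)):
    a=[m for m in r.mark_of(q,"top") if m["point"][1]<340][0]["point"];b=r.mark_of(q,"scene")[0]["point"]
    R=[pt(c,*a,z=1),pt(cs,*b,z=1)];x=tri(R)
    print(q,x,[np.linalg.norm(np.cross(x-o,d)) for o,d in R])
E
```

```text
[-0.0027 -0.0019  0.0008  0.1326]
green 2027 0.00843011073538813
[ 248  196   59   65 1088]
1315 ((547.4000854492188, 69.87897491455078), (136.97122192382812, 173.13043212890625), 53.35187530517578) [[437.0684  66.6025]
 [575.9738 -36.7388]
 [657.7318  73.1554]
 [518.8264 176.4968]]
[ 248  196   59   65 1079]
1306 ((547.4000854492188, 69.87897491455078), (136.97122192382812, 173.13043212890625), 53.35187530517578) [[437.0684  66.6025]
 [575.9738 -36.7388]
 [657.7318  73.1554]
 [518.8264 176.4968]]
bar_tip [0.4545 0.0386 0.1567] [np.float64(0.004229451720115741), np.float64(0.004229451720115648)]
lever_tip [0.5412 0.0014 0.1654] [np.float64(0.0007124918681355072), np.float64(0.0007124918681354655)]
pawl_pivot [ 0.5578 -0.0084  0.0815] [np.float64(0.0034167142951361195), np.float64(0.003416714295136225)]
wheel_center [0.5029 0.0405 0.091 ] [np.float64(0.004744689488049661), np.float64(0.004744689488049638)]
```

Call:
play_rows:
  plan:
    - [[3, -2.7, -5, 0.12], [6, -5.3, -10, 0.24], [9, -8, -10.7, 0.36], [12, -10.6, -10.7, 0.48], [15, -13.2, -10.7, 0.6], [18, -15.8, -10.7, 0.72], [21, -18.4, -10.7, 0.84], [24, -21, -10.7, 0.96]]
  fingers: 1
  grip_force: 20

```text
time_s: 1.77
tool_pos: [0.356, -0.2986, 0.3298]
tool_rot: [[0.852, -0.523, 0.001], [-0.523, -0.852, -0.001], [0.001, 0.0, -1.0]]
wrist_force: [0.6, 0.1, 0.3]
width: 0.432
gripper_force: 0.0
```

```bash
cat >> h.py <<'E'
O=np.array([.5272,.0662]);th=np.deg2rad(53.35)
X=np.array([np.cos(th),np.sin(th)]);Y=np.array([-X[1],X[0]])
def W(p): d=np.asarray(p)[:2]-O;return np.array([d@X*1000,d@Y*1000,p[2]*1000]).round(1)
def go(x,y,z):
    "winch mm -> shift in tool cm, spin"
    s=r.read_state();R=s["tool_rot"];p=np.append(O+X*x/1e3+Y*y/1e3,z/1e3)
    t=np.append(-Y,0);a=R.T@t
    print("t",s["time_s"],"at",W(s["tool_pos"]),"F",np.round(s["wrist_force"],1),"shift cm",(R.T@(p-s["tool_pos"])*100).round(2),"spin",round(float(np.arctan2(a[1],a[0])),3),"z",R[:,2].round(3))
E
python3 -c "
from h import *
go(-43,-15,330)"
```

```text
t 1.7667 at [-394.9  -80.4  329.8] F [0.6 0.1 0.3] shift cm [-3.370e+00 -3.563e+01 -2.000e-02] spin 0.09 z [ 0.001 -0.001 -1.   ]
```

Call:
play_rows:
  plan:
    - [[-0.4, -4, 0, 0.08], [-0.8, -8, 0, 0.08], [-1.2, -12, 0, 0.08], [-1.6, -16, 0, 0.08], [-2, -20, 0, 0.08], [-2.4, -24, 0, 0.08], [-2.4, -24, 0, 0.08], [-2.4, -24, 0, 0.08]]

```text
time_s: 2.43
tool_pos: [0.4597, -0.0807, 0.3293]
tool_rot: [[0.814, -0.58, 0.0], [-0.58, -0.814, 0.0], [0.0, -0.0, -1.0]]
wrist_force: [-0.7, -0.0, 0.6]
width: 0.005
gripper_force: 0.0
```

Run:
```python
from h import *
go(-43,-15,250)
c=r.capture("wrist");cv2.imwrite("pics/w1.png",c["frame"]);print(W(c["pose"][:3,3]))
for q in("wheel_center","lever_tip","pawl_pivot","bar_tip"):
    for m in r.mark_of(q,"wrist")[:2]:
        p=pt(c,*m["point"]);print(q,m["point"],round(m["confidence"],2),W(p) if p is not None else None)
```

```text
t 2.4333 at [-158.2  -33.5  329.3] F [-0.7 -0.   0.6] shift cm [ -1.62 -11.55   7.93] spin 0.02 z [ 0.  0. -1.]
[-156.7 -105.1  491.6]
wheel_center [29.7, 345.9] 0.72 [-236.5 -223.7   76.1]
lever_tip [174.2, 162.8] 0.58 [-39.9 -58.1 168.3]
pawl_pivot [162.8, 184.7] 0.85 [-48.1 -64.4 115.8]
bar_tip [21.7, 380.8] 0.89 [-262.6 -217.9  129.5]
bar_tip [260.5, 195.4] 0.8 [-67.2  40.1 160.8]
```

View pics/w1.png

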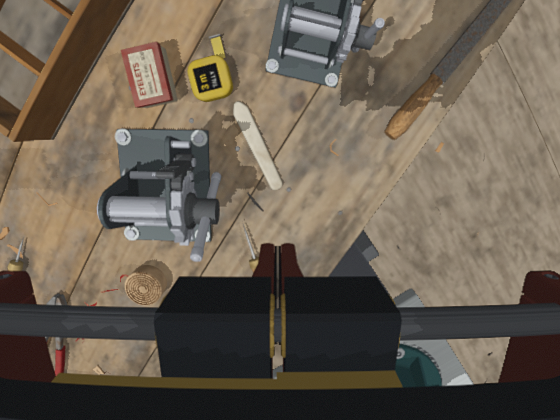

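The wrist view shows the lever tip at about (163, 172) and the leaning bar tip at (196, 258). Both agree with the winch pose to about 3 mm.

Call:
play_rows:
  plan:
    - [[-0.4, -3, 1.5, 0.02], [-0.8, -6, 3, 0.02], [-1.2, -9, 4.5, 0.02], [-1.2, -11.5, 6.5, 0.02], [-1.2, -11.5, 10, 0.02], [-1.2, -11.5, 13.5, 0.02], [-1.2, -11.5, 13.5, 0.02], [-1.2, -11.5, 13.5, 0.02]]

```text
time_s: 3.35
tool_pos: [0.515, 0.0168, 0.1932]
tool_rot: [[0.798, -0.602, -0.005], [-0.602, -0.799, 0.0], [-0.004, 0.002, -1.0]]
wrist_force: [1.1, -0.3, 0.9]
width: 0.007
gripper_force: 0.0
```

```bash
python3 -c "
from h import *
go(-42,-24,147)"
```

```text
t 3.35 at [-46.9 -19.8 193.2] F [ 1.1 -0.3  0.9] shift cm [ 0.44 -0.51  4.62] spin -0.006 z [-0.005  0.    -1.   ]
```

Call:
play_rows:
  plan:
    - [[0.4, -0.2, 2.5, 0], [0.4, -0.2, 4.6, 0], [0.4, -0.2, 4.6, 0], [1.2, -0.2, 4.6, 0], [2, -0.2, 4.6, 0], [2.8, -0.2, 4.6, 0], [3.4, -0.2, 4.6, 0], [4, -0.2, 4.6, 0]]

```text
time_s: 4.02
tool_pos: [0.5515, -0.0055, 0.1495]
tool_rot: [[0.799, -0.601, 0.002], [-0.601, -0.799, -0.0], [0.002, -0.001, -1.0]]
wrist_force: [-0.2, 0.0, -0.2]
width: 0.006
gripper_force: 0.0
```

```bash
python3 -c "
from h import *
go(-42,-97,147)"
```

```text
t 4.0167 at [-43.  -62.3 149.5] F [-0.2  0.  -0.2] shift cm [ 3.47 -0.12  0.26] spin -0.005 z [ 0.002 -0.    -1.   ]
```

Call:
play_rows:
  plan:
    - [[0.8, 0, 0, 0], [1.5, 0, 0, 0], [2.1, 0, 0, 0], [2.7, 0, 0, 0], [3.3, 0, 0, 0], [3.8, 0, 0, 0], [3.8, 0, 0, 0], [3.8, 0, 0, 0]]

```text
time_s: 4.68
tool_pos: [0.5803, -0.0276, 0.1482]
tool_rot: [[0.799, -0.601, -0.0], [-0.601, -0.799, 0.0], [-0.0, 0.0, -1.0]]
wrist_force: [-0.1, -0.1, -0.8]
width: 0.006
gripper_force: 0.0
```

Run:
```python
from h import *
go(-42,-60,200)
for n in("top","wrist"):
    c=r.capture(n)
    if n=="wrist":cv2.imwrite("pics/w2.png",c["frame"])
    for m in r.mark_of("lever_tip",n)[:2]:
        p=pt(c,*m["point"]);print(n,m["point"],round(m["confidence"],2),W(p) if p is not None else None)
```

```text
t 4.6833 at [-43.5 -98.6 148.2] F [-0.1 -0.1 -0.8] shift cm [-3.86 -0.14 -5.18] spin -0.005 z [-0.  0. -1.]
top [256.9, 158.0] 0.57 [253.6 270.3  -2.8]
top [210.0, 415.7] 0.47 [-287.4 -305.8    0.8]
wrist [216.4, 271.9] 0.95 [-38.3 -87.8  15.3]
wrist [124.2, 208.0] 0.17 [  13.5 -173.8   38.9]
```

View pics/w2.png

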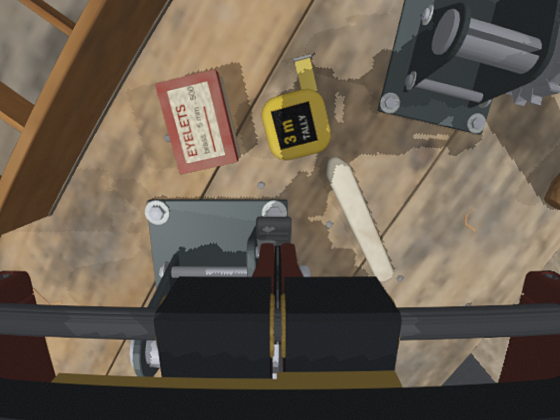

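The lever's end block shows ahead of the fingertips at (274, 228), so it appears thrown back. I'll check it again from above on the way to the bar.

Call:
play_rows:
  plan:
    - [[0, 0, -3, 0], [0, 0.3, -6, 0], [-3.5, 1, -6.5, 0], [-7, 1.7, -6.5, 0], [-11, 2.4, -6.5, 0], [-14.5, 2.7, -6.5, 0], [-17.5, 2.7, -6.5, 0], [-17.5, 2.7, -6.5, 0]]

```text
time_s: 5.55
tool_pos: [0.4177, 0.0584, 0.2128]
tool_rot: [[0.801, -0.599, -0.005], [-0.599, -0.801, 0.001], [-0.005, 0.002, -1.0]]
wrist_force: [-1.6, -0.2, 0.1]
width: 0.005
gripper_force: 0.0
```

Run:
```python
from h import *
go(-70,75,148)
for n in("top","wrist"):
    c=r.capture(n);cv2.imwrite(f"pics/{n}3.png",c["frame"])
    for q in("lever_tip","bar_tip"):
      for m in r.mark_of(q,n)[:2]:
        p=pt(c,*m["point"]);print(n,q,m["point"],round(m["confidence"],2),W(p) if p is not None else None)
```

```text
t 5.55 at [-71.6  83.2 212.8] F [-1.6 -0.2  0.1] shift cm [ 0.86 -0.17  6.47] spin -0.003 z [-0.005  0.001 -1.   ]
top lever_tip [208.6, 321.4] 0.72 [ -48.8 -115.2  140.1]
top lever_tip [212.4, 413.5] 0.62 [-258.3 -260.1  123.1]
top bar_tip [225.9, 405.3] 0.85 [-261.8 -216.9  120.1]
top bar_tip [259.9, 295.0] 0.6 [-71.4  36.2 161.2]
wrist bar_tip [180.5, 275.9] 0.98 [-68.4  38.5 162.2]
```

View pics/wrist3.png

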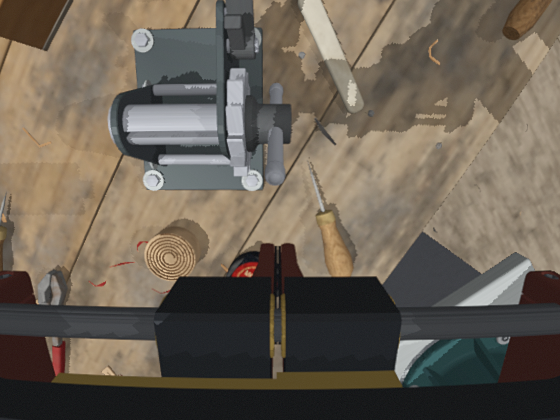

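The lever reads y −115, z 140, so it rests on its stop. The bar tip is at (180, 276). Next I push the bar, stopping short of upright.

Call:
play_rows:
  plan:
    - [[0.5, -0.1, 2.5, 0], [0.8, -0.1, 5, 0], [1, -0.1, 6.3, 0], [1, -0.1, 6.3, 0], [2, -0.1, 6.3, 0], [3, -0.1, 6.3, 0], [3.6, -0.1, 6.3, 0], [4.2, -0.1, 6.3, 0]]

```text
time_s: 6.52
tool_pos: [0.4592, 0.0312, 0.1513]
tool_rot: [[0.799, -0.601, 0.0], [-0.601, -0.799, 0.001], [-0.0, -0.001, -1.0]]
wrist_force: [-4.6, 2.5, 3.4]
width: 0.005
gripper_force: 2.3
```

Call:
play_rows:
  plan:
    - [[0.4, 0, 0, 0], [0.8, 0, 0, 0], [1.2, 0, 0, 0], [1.2, 0, 0, 0]]

```text
time_s: 6.85
tool_pos: [0.4691, 0.0237, 0.1507]
tool_rot: [[0.8, -0.601, 0.002], [-0.601, -0.8, -0.001], [0.002, -0.001, -1.0]]
wrist_force: [-0.6, 0.2, -0.0]
width: 0.003
gripper_force: 0.2
```

Run:
```python
from h import *
go(-70,15,148)
for n in("wrist","scene"):
    c=r.capture(n);cv2.imwrite(f"pics/{n}4.png",c["frame"])
    for q in("lever_tip","bar_tip"):
      for m in r.mark_of(q,n)[:2]:
        p=pt(c,*m["point"]);print(n,q,m["point"],round(m["confidence"],2),W(p) if p is not None else None)
```

```text
t 6.85 at [-68.8  21.3 150.7] F [-0.6  0.2 -0. ] shift cm [0.63 0.12 0.27] spin -0.005 z [ 0.002 -0.001 -1.   ]
wrist bar_tip [244.9, 274.4] 0.76 [-67.5   2.8 171.7]
scene lever_tip [190.9, 319.7] 0.66 [-60.9  33.2 197.9]
scene lever_tip [291.2, 342.2] 0.45 [-125.5  122.5    0.8]
scene bar_tip [198.4, 326.3] 0.98 [-76.2  33.7 181.2]
scene bar_tip [307.5, 298.9] 0.48 [-42.5 221.8  19.6]
```

Call:
play_rows:
  plan:
    - [[-1.5, 0, 0, 0], [-3.5, 0, 0, 0], [-5, 0, 0, 0], [-6, 0, 0, 0], [-6, 0, 0, 0], [-6, 0, 0, 0]]

```text
time_s: 7.65
tool_pos: [0.4197, 0.0608, 0.1505]
tool_rot: [[0.8, -0.599, 0.001], [-0.599, -0.8, -0.0], [0.001, -0.0, -1.0]]
wrist_force: [-0.3, 0.1, -0.2]
width: 0.01
gripper_force: 0.0
```

```bash
cat > bar.py <<'E'
from h import *
go(-70,20,148)
for n,box in(("wrist",(150,0,400,270)),("top",(235,180,340,285))):
    c=r.capture(n);cv2.imwrite(f"pics/{n}5.png",c["frame"])
    for q in("lever_tip","bar_tip"):
      for m in r.mark_of(q,n)[:1]:
        p=pt(c,*m["point"]);print(n,q,m["point"],round(m["confidence"],2),W(p) if p is not None else None)
    P=cloud(c,box);Q=np.array([W(p) for p in P])
    for nm,lo,hi,xa,xb in(("bar hi",150,180,-85,-56),("bar mid",125,150,-85,-58),("spool bar low",10,60,-80,-58),):
        m=(Q[:,2]>lo)&(Q[:,2]<hi)&(Q[:,0]>xa)&(Q[:,0]<xb)&(abs(Q[:,1])<45)
        if m.sum():print(n,nm,m.sum(),"mean",Q[m].mean(0).round(1),"y",np.percentile(Q[m,1],[2,50,98]),"x",np.percentile(Q[m,0],[2,98]),"z",np.percentile(Q[m,2],[2,98]))
E
python3 bar.py
```

```text
t 7.65 at [-68.5  83.1 150.5] F [-0.3  0.1 -0.2] shift cm [6.31 0.13 0.26] spin -0.003 z [ 0.001 -0.    -1.   ]
wrist bar_tip [111.5, 275.2] 0.55 [-67.8   4.3 172.5]
wrist bar hi 829 mean [-67.8   3.3 170. ] y [-2.8  3.2  9.4] x [-73.844 -61.6  ] z [167.056 172.2  ]
top lever_tip [208.9, 322.5] 0.65 [ -51.6 -116.1  141.4]
top bar_tip [248.9, 302.3] 0.8 [-69.4   2.7 169. ]
top bar hi 24 mean [-69.7   4.9 168.8] y [-0.624  4.6   10.624] x [-75.924 -63.676] z [165.592 170.9  ]
```

Run:
```python
from h import *
c=r.capture("wrist");Q=np.array([W(p) for p in cloud(c,(150,0,400,270))])
for lo in range(96,126,4):
    m=(Q[:,0]<-78)&(Q[:,0]>-90)&(Q[:,2]>lo)&(Q[:,2]<=lo+4)&(abs(Q[:,1])<45)
    if m.sum()>5:print("boss z",lo,m.sum(),np.percentile(Q[m,1],[2,98]),Q[m,1].mean().round(1))
m=(Q[:,2]>160)&(Q[:,2]<180)&(abs(Q[:,1])<30)&(Q[:,0]>-85)&(Q[:,0]<-56)
print("endface z=a*y",np.polyfit(Q[m,1],Q[m,2],1))
for lo in range(120,146,4):
    m=(Q[:,0]<-34)&(Q[:,0]>-47)&(Q[:,2]>lo)&(Q[:,2]<=lo+4)&(abs(Q[:,1])<60)
    if m.sum()>5:print("wheel z",lo,m.sum(),np.percentile(Q[m,1],[2,98]))
print({q:[(m["point"],round(m["confidence"],2)) for m in r.mark_of(q,"wrist")[:1]] for q in("wheel_center","winch")})
f=c["frame"];cv2.imwrite("pics/w6.png",cv2.resize(f[20:220,150:390],None,fx=3,fy=3,interpolation=2))
```

```text
boss z 96 12 [-15.8  16.3] 2.7
boss z 100 43 [-14.9  14.9] -0.9
boss z 104 101 [-11.4  11.7] 0.9
boss z 108 60 [-5.592  4.4  ] -0.7
endface z=a*y [-3.86069853e-02  1.70145596e+02]
wheel z 120 225 [-22.612  34.2  ]
wheel z 124 699 [-29.804  22.1  ]
wheel z 128 571 [-19.16  19.6 ]
wheel z 132 449 [-7.612 17.2  ]
wheel z 136 107 [-8.9 -5.4]
{'wheel_center': [], 'winch': [([118.2, 201.6], 0.94)]}
```

View pics/w6.png

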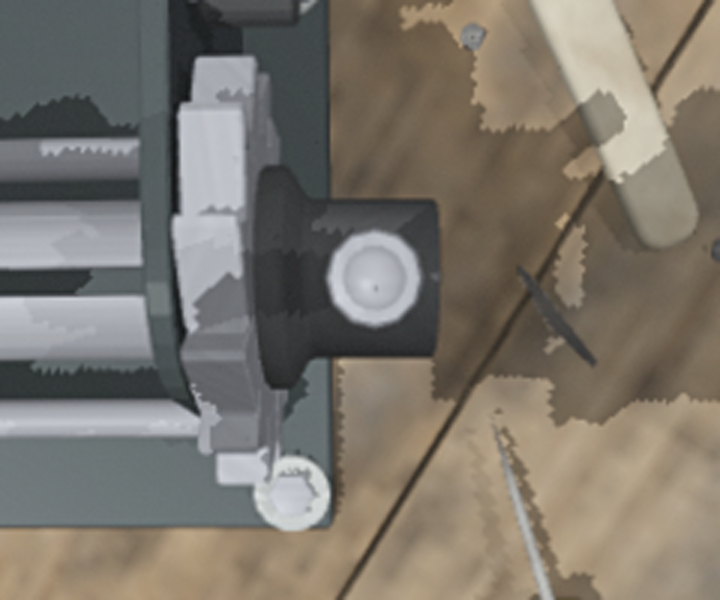

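Boss centre is at y≈0, the bar top at +3.3 mm and its end face slopes 0.04 rad, so the wheel is at about +0.04. I'll nudge it the last 3 mm.

Call:
play_rows:
  plan:
    - [[2, 0, 0, 0], [4, 0, 0, 0], [5.3, 0, 0, 0], [5.8, 0, 0, 0], [6.1, 0, 0, 0], [6.3, 0, 0, 0], [6.3, 0, 0, 0], [6.3, 0, 0, 0]]

```text
time_s: 8.77
tool_pos: [0.4692, 0.023, 0.1501]
tool_rot: [[0.8, -0.6, -0.001], [-0.6, -0.8, 0.0], [-0.001, 0.0, -1.0]]
wrist_force: [-0.3, 1.7, -1.3]
width: 0.008
gripper_force: 0.7
```

Call:
play_rows:
  plan:
    - [[-1.5, 0, 0, 0], [-3.5, 0, -1, 0], [-5, 0, -4, 0], [-5.5, 0, -6, 0], [-5.5, 0, -6, 0], [-5.5, 0, -6, 0]]

```text
time_s: 9.27
tool_pos: [0.4262, 0.0562, 0.2112]
tool_rot: [[0.8, -0.6, 0.003], [-0.6, -0.8, -0.0], [0.003, -0.002, -1.0]]
wrist_force: [0.2, -0.2, -0.9]
width: 0.008
gripper_force: 0.0
```

```bash
sed -i 's/go(-70,20,148)/go(-42,-165,220)/' bar.py; python3 bar.py
```

```text
t 9.2667 at [-68.3  75.  211.2] F [ 0.2 -0.2 -0.9] shift cm [24.   -2.71 -0.82] spin -0.003 z [ 0.003 -0.    -1.   ]
wrist bar_tip [129.1, 276.1] 0.84 [-67.7   3.5 172. ]
wrist bar hi 404 mean [-67.8   2.7 170. ] y [-3.3  2.8  8.9] x [-73.9 -61.4] z [167.5 172. ]
wrist bar mid 1 mean [-64.7  -5.  138.7] y [-5. -5. -5.] x [-64.7 -64.7] z [138.7 138.7]
top lever_tip [207.7, 319.3] 0.72 [ -42.9 -113.9  139.2]
top bar_tip [227.4, 408.7] 0.84 [-270.7 -218.1  124.5]
top bar hi 24 mean [-69.8   3.8 168.5] y [-2.27   4.05   9.162] x [-76.016 -63.73 ] z [165.5   170.854]
```

Call:
play_rows:
  plan:
    - [[0, 0, 4, 0], [2, 0, 6, 0], [4, 0, 6, 0], [5, 0, 6, 0], [5.6, 0, 6, 0], [5.8, 0, 6, 0], [5.8, 0, 6, 0], [5.8, 0, 6, 0]]

```text
time_s: 10.23
tool_pos: [0.4722, 0.021, 0.1506]
tool_rot: [[0.8, -0.601, -0.0], [-0.601, -0.8, 0.0], [-0.0, -0.0, -1.0]]
wrist_force: [-0.2, 0.2, -1.4]
width: 0.007
gripper_force: 0.6
```

Call:
play_rows:
  plan:
    - [[-1.5, 0, 0, 0], [-3.5, 0, -1, 0], [-5, 0, -4, 0], [-5.5, 0, -7, 0], [-5.5, 0, -7, 0], [-5.5, 0, -7, 0]]

```text
time_s: 10.73
tool_pos: [0.4293, 0.0545, 0.2223]
tool_rot: [[0.8, -0.599, 0.006], [-0.599, -0.8, -0.0], [0.005, -0.003, -1.0]]
wrist_force: [0.1, -0.2, 0.5]
width: 0.003
gripper_force: 0.0
```

```bash
python3 bar.py
```

```text
t 10.7333 at [-67.8  71.6 222.3] F [ 0.1 -0.2  0.5] shift cm [23.65 -2.65  0.35] spin -0.003 z [ 0.006 -0.    -1.   ]
wrist bar_tip [130.4, 276.6] 0.96 [-67.4   0.7 172.4]
wrist bar hi 368 mean [-67.8  -1.1 170. ] y [-7.2 -0.8  5. ] x [-74.2 -61.7] z [166.9 172.3]
top lever_tip [206.5, 319.8] 0.73 [ -42.1 -117.   141.2]
top bar_tip [248.4, 304.3] 0.87 [-72.7  -1.3 170.6]
top bar hi 21 mean [-69.5  -0.3 168.7] y [-5.8 -0.2  5.1] x [-75.06 -64.2 ] z [166.82 170.7 ]
top bar mid 3 mean [-66.7   4.8 145.2] y [3.284 5.3   5.78 ] x [-69.552 -64.56 ] z [145.004 145.388]
top spool bar low 1 mean [-68.4  16.8  47.6] y [16.8 16.8 16.8] x [-68.4 -68.4] z [47.6 47.6]
```

The bar is upright to within about 1 mm. Next, the lever from its right side.

Call:
play_rows:
  plan:
    - [[4, -0.6, 0, 0], [8, -1.2, 0, 0], [12, -1.8, 0, 0], [16, -2.4, 0, 0], [20, -2.6, 0, 0], [23.3, -2.6, 0, 0], [23.3, -2.6, 0, 0], [23.3, -2.6, 0, 0]]

```text
time_s: 11.7
tool_pos: [0.6312, -0.0665, 0.2184]
tool_rot: [[0.798, -0.602, -0.002], [-0.602, -0.798, 0.001], [-0.002, 0.001, -1.0]]
wrist_force: [-0.3, 0.0, 0.3]
width: 0.007
gripper_force: 0.0
```

```bash
python3 -c "
from h import *
go(-42,-160,125)"
```

```text
t 11.7 at [ -44.4 -162.6  218.4] F [-0.3  0.   0.3] shift cm [-0.25 -0.25  9.34] spin -0.007 z [-0.002  0.001 -1.   ]
```

Call:
play_rows:
  plan:
    - [[0, -0.2, 3.5, 0], [0, -0.2, 7, 0], [0, -0.2, 9.4, 0], [0, -0.2, 9.4, 0], [-1.2, -0.2, 9.4, 0], [-2.2, -0.2, 9.4, 0], [-3.2, -0.2, 9.4, 0], [-4, -0.2, 9.4, 0]]

```text
time_s: 12.37
tool_pos: [0.602, -0.0397, 0.1298]
tool_rot: [[0.8, -0.6, 0.008], [-0.6, -0.8, -0.002], [0.007, -0.003, -1.0]]
wrist_force: [0.2, -0.6, 0.2]
width: 0.006
gripper_force: 0.5
```

Call:
play_rows:
  plan:
    - [[-0.7, 0, 0, 0], [-1.4, 0, 0, 0], [-2, 0, 0, 0], [-2.6, 0, 0, 0], [-3.2, 0, 0, 0], [-3.6, 0, 0, 0], [-3.6, 0, 0, 0], [-3.6, 0, 0, 0]]

```text
time_s: 13.03
tool_pos: [0.5709, -0.018, 0.1262]
tool_rot: [[0.8, -0.6, -0.0], [-0.6, -0.8, 0.0], [-0.0, 0.0, -1.0]]
wrist_force: [0.6, 0.3, -0.5]
width: 0.005
gripper_force: 0.0
```

```bash
cat > lev.py <<'E'
from h import *
go(-42,-76,125)
for n in("top","scene","wrist"):
    c=r.capture(n)
    for q in("lever_tip","bar_tip"):
      for m in r.mark_of(q,n)[:1]:
        p=pt(c,*m["point"]);print(n,q,m["point"],round(m["confidence"],2),W(p) if p is not None else None)
    if n=="top":
        Q=np.array([W(p) for p in cloud(c,(235,180,345,285))])
        m=(Q[:,2]>135)&(Q[:,2]<180)&(Q[:,0]>-60)&(Q[:,0]<-28)&(Q[:,1]<-40)&(Q[:,1]>-130)
        if m.sum():print("lev",m.sum(),Q[m].mean(0).round(1),np.percentile(Q[m,1],[2,98]))
    cv2.imwrite(f"pics/l_{n}.png",c["frame"])
E
python3 lev.py
```

```text
t 13.0333 at [-41.4 -85.3 126.2] F [ 0.6  0.3 -0.5] shift cm [-0.93  0.06  0.12] spin -0.004 z [-0.  0. -1.]
top lever_tip [209.2, 417.0] 0.46 [-2.895e+02 -3.105e+02 -2.000e-01]
top bar_tip [227.9, 408.6] 0.95 [-271.1 -216.7  124.9]
lev 3 [-51.4 -53.  166.3] [-54.724 -51.46 ]
scene lever_tip [189.0, 314.9] 0.71 [-42.3 -55.9 165.5]
scene bar_tip [195.5, 321.5] 0.79 [ -32.2 -419.9   -3.6]
wrist lever_tip [358.0, 275.9] 0.55 [-40.7 -57.4 168.2]
```

The lever tip reads y −56 to −57, which matches a seated pawl. Now I withdraw to the right and up, and check.

Call:
play_rows:
  plan:
    - [[1.5, 0, 0, 0], [4, 0, 0, 0], [6.5, 0, -2, 0], [7.5, 0.5, -5, 0], [8, 2, -9, 0], [8, 5, -12, 0], [8, 8, -15, 0], [8, 11, -16, 0]]

```text
time_s: 14.15
tool_pos: [0.5705, -0.1554, 0.2908]
tool_rot: [[0.8, -0.6, 0.006], [-0.6, -0.8, -0.002], [0.006, -0.002, -1.0]]
wrist_force: [1.1, -1.3, -0.3]
width: 0.002
gripper_force: 0.0
```

Call:
play_rows:
  plan:
    - [[-2, 2, 0, 0], [-4, 3, 0, 0], [-6, 3, 0, 0], [-8, 3, 0, 0], [-10, 3, 0, 0], [-12, 3, 0, 0], [-12, 3, 0, 0], [-12, 3, 0, 0]]

```text
time_s: 14.82
tool_pos: [0.4547, -0.1058, 0.2866]
tool_rot: [[0.8, -0.6, 0.001], [-0.6, -0.8, -0.0], [0.001, -0.0, -1.0]]
wrist_force: [0.5, 0.8, -0.2]
width: 0.002
gripper_force: 0.0
```

```bash
python3 lev.py; python3 bar.py | grep hi
python3 - <<'E'
import cv2
c=cv2.imread("pics/l_wrist.png");cv2.imwrite("pics/l7.png",cv2.resize(c[90:290,60:320],None,fx=3,fy=3,interpolation=2))
E
```

```text
t 14.8167 at [-181.3  -44.6  286.6] F [ 0.5  0.8 -0.2] shift cm [  3.08 -13.94  16.16] spin -0.004 z [ 0.001 -0.    -1.   ]
top lever_tip [209.7, 413.0] 0.64 [-263.2 -279.    76.8]
top bar_tip [249.0, 304.7] 0.84 [-74.5  -0.7 170.4]
lev 27 [-42.7 -55.5 164.7] [-60.076 -51.852]
scene lever_tip [189.2, 316.8] 0.54 [-46.8 -56.4 165.1]
scene bar_tip [195.3, 326.6] 0.77 [ -48.4 -425.1   -3.9]
wrist lever_tip [199.0, 121.0] 0.64 [-38.1 -57.  168.4]
wrist bar_tip [260.7, 155.9] 0.94 [-65.    3.1 170.1]
t 15.2667 at [-181.3  -45.2  286.1] F [ 0.   0.3 -0.7] shift cm [ 11.91 -13.98   6.6 ] spin -0.005 z [-0.  0. -1.]
wrist bar hi 264 mean [-69.7  -3.2 165.9] y [-8.174 -3.6    4.174] x [-74.7   -61.952] z [150.8 171.9]
top bar hi 21 mean [-69.5  -0.3 169.2] y [-5.7  -0.2   5.06] x [-74.96 -64.1 ] z [167.08 170.7 ]
```

View pics/l7.png

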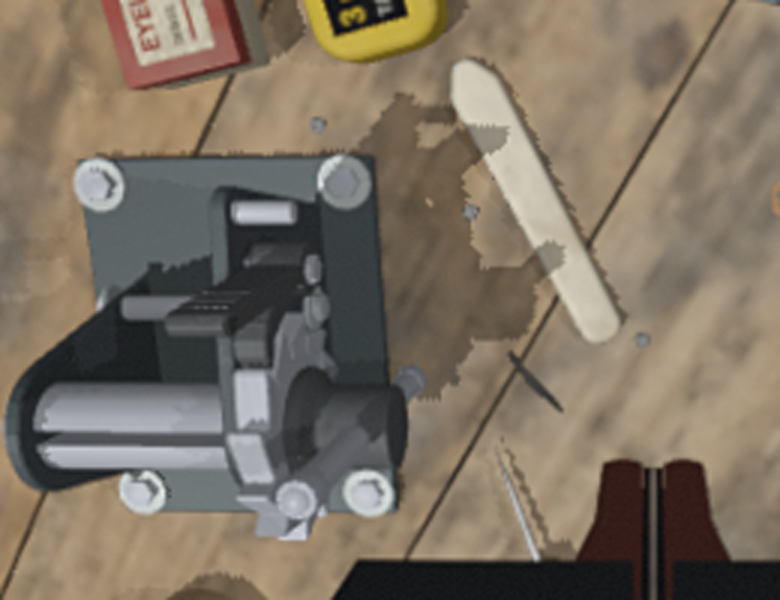

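The lever is back at its starting position (tip y −57, z 168), with the nose in the teeth. The bar is upright, the bystanders in view haven't moved, and the hand is clear.

```bash
python3 -c "
from workcell import r
print(r.job_done())"
```

```text
the job is handed in; nothing more can be done
None
```

I handed the job in at about 15 s; no verdict came back. By my last camera readings, the wheel is back one notch with the bar upright to within about 1 mm, the pawl lever is back at its seated position, and the hand is clear of everything.

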